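# Load the sample cartridge under the reader's leaf spring

## Task

With the fingertips, press the blue cartridge hard down onto its sprung loading plate and, keeping it pressed down, slide it along the track under the clamp bar and the brass leaf spring until it is fully home against the orange end stop and the loading plate has sprung back up behind it. Do not grip or lift the cartridge. Leave the yellow cartridge, the tube rack and the flask alone, and finish clear of everything.

Things in the scene. Friction and masses are not known exactly. Their poses are not given: they have to be found in the camera images.
- dock: Reader's loading track, fixed. x: sliding direction, towards the white housing (75 mm high, 115 wide, x = 98 to 203 mm); z up. Origin on the bench, on the centre line, below the homed cartridge's rear edge. Track floor 22 mm above bench, x = -2 to 90 mm. White side walls: inner faces y = +-26.5 mm, outer +-36.5, tops 33 mm above bench, x = -84 to 92 mm; equally high rear lip at x = -84 to -80 mm.
- bar (a point): Middle of the underside of the steel clamp bar across the track (dock x = 46 to 56 mm), 36 mm above the bench; the bar is 10 mm thick. A cartridge lying on the track floor passes under with 2 mm to spare; one on the raised loading plate is 5 mm too high.
- stop (a point): Middle of the upper edge of the orange end stop's face, which the nose of the homed cartridge meets: dock x = 90 mm, 30 mm above the bench.
- plate (a joint): Grey sprung loading plate in the rear of the track, dock x = -80 to -3 mm, 51 mm wide. Value in m: 0 = up (top 29 mm above the bench, 7 mm above the track floor), grows as pressed; 0.007 = level with the floor, 0.0075 = bottom. Its spring pushes up with 5 N at the top, 8.75 N at the bottom. It pops up behind the cartridge once the cartridge's rear edge is past its front edge.
- leaf (a joint): Brass leaf spring, 34 mm wide, hinged behind the clamp bar, sloping down along dock x from 57 to 85 mm, free tip 30 mm above the bench. Value in rad: 0 = hanging free, grows as the tip is lifted; about 0.12 when it rides on the cartridge's top, pressing with about 2.5 N. Under a 15 N press the slide takes 8 to 12 N forward, up to about 17 N while the nose lifts the leaf.
- home (a point): Where the cartridge's origin lies when it is fully home: on the track floor (22 mm above the bench), dock x = +45 mm, axes as the dock's.
- cartridge: Blue flat cartridge, 90 mm long (x axis, nose at +x), 50 wide, 12 thick, 40 to 85 g, origin at the centre of its underside. Starts on the raised plate, in line with the track, nose 10 to 20 mm short of the bar. White ridge across it at x = -10 to -5 mm, 4 mm above the top face; at home the ridge is 6 mm short of the bar. Only the part ahead of the ridge goes under the bar.
- pad (a point): On the top face, centre of the white patch (cartridge x = -24 mm, 12 mm above its underside). The flat pad behind the ridge, cartridge x = -45 to -10 mm, is for the fingertips, which press down and push forward against the ridge. Pressing with 10 to 25 N suits the slide, about 15 N near its end, where the plate pushes up on the cartridge's rear edge only.
- spare: Bystander: yellow cartridge of the same shape with a black ridge, lying on the bench beside the track. Origin at the centre of its underside.
- rack: Bystander: red tube rack 85 x 165 mm, 60 mm high, with blue-capped tubes up to 109 mm high. Origin at the centre of its underside.
- flask: Bystander: small conical glass flask, 76 mm base diameter, 102 mm high. Origin at the centre of its underside.
There are look-alikes about, which are no part of the job. Of the things shaped like the cartridge, the blue one is meant.

How it is judged (in metres and radians):
On the way, in this order (a step that is already met when the one before it is completed fails the run):
1. the fingertips press the cartridge and its loading plate down (plate at least 5.5 mm down, at least 4 N on the cartridge) (value of joint plate above 0.0055 m and contact force between the fingers and cartridge above 4 N), for 0.1 s.
2. still pressed down by the fingertips, the cartridge's nose has lifted the leaf spring and is under it (less than 20 mm from home) (value of joint leaf above 0.07 rad and contact force between the fingers and cartridge above 4 N and value of joint plate above 0.005 m and x of cartridge in the frame of home above -0.02 m), for 0.04 s.
At the end, for the whole second after the job is handed in: The blue cartridge lies flat on the track floor within 4 mm of home along the track (against the end stop) under the lifted leaf spring, at rest, and the loading plate is up again behind it (less than 1.5 mm down) (x of cartridge in the frame of home between -0.004 and 0.003 m and y of cartridge in the frame of home between -0.003 and 0.003 m and z of cartridge in the frame of home between -0.002 and 0.002 m and angle between the x axis of cartridge and the x axis of dock, either way round below 0.07 rad and angle between cartridge's own z axis and vertical below 0.04 rad and value of joint leaf above 0.07 rad and value of joint plate below 0.0015 m and linear speed of cartridge below 0.01 m/s); the robot touches nothing.
It fails at once if the cartridge is lifted more than 8 mm above its raised start (z of cartridge in the frame of home above 0.015 m).
It fails at once if the yellow cartridge, the rack or the flask is moved by more than 15 mm or tipped over (distance of any of spare, rack, flask from where it was at the start of the episode above 0.015 m or angle between any of spare, rack, flask's own z axis and vertical above 0.3 rad).
It also fails if it takes over 56 s, if anything falls off the work surface, if the arm or the gripper's body presses on something with over 40 N, if the wrist force passes 120 N, or if a joint passes its speed limit or range.

## Robot

A 6-joint arm with a two-finger parallel gripper is mounted at the origin on the work surface. World frame = base frame: x ahead of the robot, y to its left, z up, the work surface at z = 0. Lengths are in mm, angles in rad, forces in N, time in s.
With the tool pointing down it reaches from about 275 to 775 mm from the base axis. Payload 14.6 kg.
Tool frame: the origin (TCP) lies between the finger pads; the fingertips stand 8 mm ahead of it and the grasp point (between the pads) lies 11 mm behind it; z points along the fingers, x is the direction in which the jaws open and shut, and the axes are right-handed (so a half turn about z gives the same grasp; the last joint's range is limited). The gripper opens to 85 mm and grips with 20 to 120 N. Pads are 22 mm wide; open, the fingers measure 114 mm over their backs; the gripper's body (76 mm by 85 mm) begins 54 mm behind the grasp point. The pads swing forward as they close: fully open they stand 13 mm farther back than shut.
Start: joints at [-1.449, 0.263, -0.048, 1.259, 0, 1.415], TCP at [143.465, -505.021, 239.278] pointing down, gripper open.
Joint ranges: [-2.65, 2.65], [-0.89, 1.7], [-1.18, 1.37], [-2.13, 2.11], [-1.35, 1.29], [-3.14, 3.14]. Speed limits (rad/s): [1.89, 1.89, 2.57, 2.79, 3.14, 3.14].

## Interface

Orientations are given as [roll, pitch, yaw] about the fixed x, y, z axes, in that order (R = Rz(yaw) Ry(pitch) Rx(roll)).
In Python, from workcell import env gives the robot as it stands.
- The arm moves only by the tool arm_command, never from a script. Its argument "commands" is a list that holds one entry, the list of rows, each a list of 4 numbers: the shift along the tool's x, y, z in m, then the turn about the tool's z in rad. A call has 1 to 5 rows; each row is the pose to reach, as a shift and turn from the pose measured when the call began, along the tool's axes at that moment; what a row does not reach only later rows make up. A row lasts 1/10 s, in which the tool goes at most 50 mm and 8.59 degrees, less where a joint would pass 70% of its speed; a pose out of reach is approached as far as the arm can. A call with a gripper value outside its range is refused whole. "jaw" is the closure, from 0 (fully open) to 1 (shut), set as the call begins (left out, the last holds). The fingers move at their own pace and stop on an object; "squeeze" is the grip in N (left out, the last holds). Time passes only in rows, so rows that repeat a pose let the fingers close. It gives the time, the measured TCP pose, the force and the opening at its end, in the units of the state.
- env.get_obs(): the state, without advancing time (a new reading comes with each control period).
- env.snapshot(name): name is "scene" or "top" or "wrist"; returns the picture (384x512x3 uint8, red, green, blue); there is no depth.
- env.camera_model(name): a dict with "intrinsics" (3x3 intrinsics, pixels), "origin" and "orientation" of the camera in the world. Camera axes: x right, y down, z forward; pixel columns grow to the right and rows downward; lengths in mm; the calibration is good to about 2 mm. A picture is of the moment at which its call begins: read the wrist's pose just before it. camera_model takes no time and is no camera call; for the wrist camera it gives the pose at the moment of the call.
- env.close_job(): hands the job in, once; it reports no verdict.
Trained networks look in the newest picture that a camera, given by its name, has taken for a name from the list of things; names that differ only in an ending like _2 or _b are one class to them, and where a whole thing is asked for, a point or a joint stands for the part that bears it (a point fixed in the world has none). Each returns a list of dicts, best first, with "score" (0 to 1); they miss things now and then, are a little off and sometimes report something else, mostly with a low value. They report only what shows in the picture. A call takes as long as a camera call. They do not tell look-alikes from the thing itself.
- env.look_for(thing, camera): "location" ([column, row] in pixels, amid what is visible of it).
The state is a dict: "time_s": time; "qpos": joint angles; "dq": joint speeds; "effort": joint torques, N m; "eef_pos": TCP position; "eef_rot": TCP orientation; "force": force on the tool from outside, world axes, zero at the start; "wrist_torque": the same for the moment, N m; "opening": finger opening in mm.
Only numpy, scipy, OpenCV 4.12 (cv2) and the standard library are available. Lean on these libraries where they do the work, as an engineer would, in place of code of your own. Each camera call takes 0.05 s, during which the arm holds its last target. There are 200 camera calls.

## Working session

There is one attempt and no reset: what is moved stays moved. The work goes in short steps, Python scripts to look and compute and a tool call to move; the robot and the scene stay as the last step left them, time stands still between calls to the robot, and variables do not carry over. Pictures are saved under pics/ and viewed, about 8 in all and at most 12, crops included, and the job is handed in when it is done.

Besides the shell and the picture viewer there is one more tool, called after "Call:" as name(argument=value, ...) on one line, values as JSON. arm_command: Moves the arm, as the interface text tells. Its arguments: {"type":"object","properties":{"commands":{"type":"array"},"jaw":{"type":"number"},"squeeze":{"type":"number"}},"required":["commands"]}

```bash
mkdir -p pics; ls; python3 - <<'E'
from workcell import env
import cv2,numpy as np
o=env.get_obs();print(o)
for c in("top","scene"):
    im=env.snapshot(c);cv2.imwrite(f"pics/{c}0.png",im[:,:,::-1])
    m=env.camera_model(c);print(c,m)
    for t in("cartridge","pad","bar","stop","dock","spare","rack","flask"):
        print(t,[(round(d['score'],2),np.round(d['location'],1).tolist()) for d in env.look_for(t,c)][:3])
E
```

```text
pics
{'time_s': 0.0, 'qpos': array([-1.44929276e+00,  2.63509922e-01, -4.89477984e-02,  1.25942922e+00,
        9.66951777e-06,  1.41548979e+00]), 'dq': array([-3.00754546e-04,  9.25317889e-04,  1.12305050e-03,  3.27254950e-04,
        1.50203461e-04, -9.54621758e-05]), 'effort': array([ 2.13580737e-03, -6.37613225e+01,  3.84569728e+01,  1.38059829e-02,
        4.28324938e-05, -5.68363430e-05]), 'eef_pos': array([ 143.43589462, -504.73015455,  238.82786181]), 'eef_rot': array([-3.14141440e+00,  1.07599492e-03, -1.29398613e+00]), 'force': array([ 0.50573223, -1.14600227, -0.24834058]), 'wrist_torque': array([0.06301057, 0.01185582, 0.01583482]), 'opening': 85.32650146322106}
top {'intrinsics': array([[425.97514173,   0.        , 257.9454168 ],
       [  0.        , 425.97514173, 187.07372239],
       [  0.        ,   0.        ,   1.        ]]), 'origin': array([541.2603544 , -29.09135063, 932.15927535]), 'orientation': array([-3.11859653,  0.018203  , -1.55443089])}
cartridge [(0.96, [369.2, 283.9]), (0.9, [275.2, 205.5]), (0.8, [301.6, 279.9])]
pad [(0.95, [369.7, 282.0]), (0.73, [2
[... 212 characters left out ...]
flask []
scene {'intrinsics': array([[427.3073989 ,   0.        , 257.04321035],
       [  0.        , 427.3073989 , 190.00424208],
       [  0.        ,   0.        ,   1.        ]]), 'origin': array([1249.11865766,   59.00099739,  873.25501454]), 'orientation': array([-2.45658338, -0.0187928 ,  1.70362834])}
cartridge [(0.97, [244.1, 178.7]), (0.86, [235.8, 141.5]), (0.63, [188.4, 130.6])]
pad [(0.65, [188.9, 132.7]), (0.62, [241.5, 175.2]), (0.55, [236.0, 143.3])]
bar [(0.55, [292.0, 189.9])]
stop [(0.96, [298.7, 190.4])]
dock [(0.93, [289.4, 188.9])]
spare [(0.68, [228.4, 216.9])]
rack [(0.64, [156.3, 167.7]), (0.48, [275.6, 187.2])]
flask [(0.82, [293.4, 239.2]), (0.31, [294.4, 190.8])]
```

```bash
python3 - <<'E'
import cv2
a=cv2.imread("pics/top0.png")[100:320,140:440]
cv2.imwrite("pics/top0c.png",cv2.resize(a,None,fx=2.6,fy=2.6,interpolation=cv2.INTER_CUBIC))
E
```

```text
(no output)
```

View pics/top0c.png

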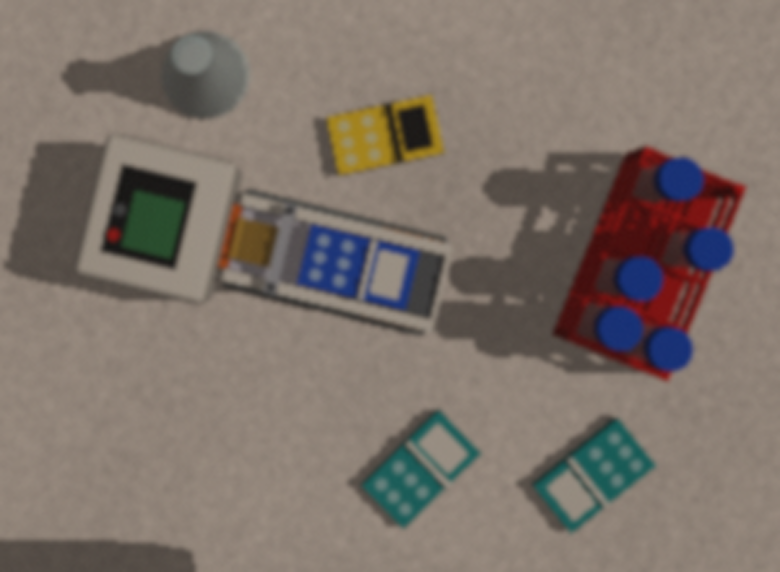

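View pics/scene0.png

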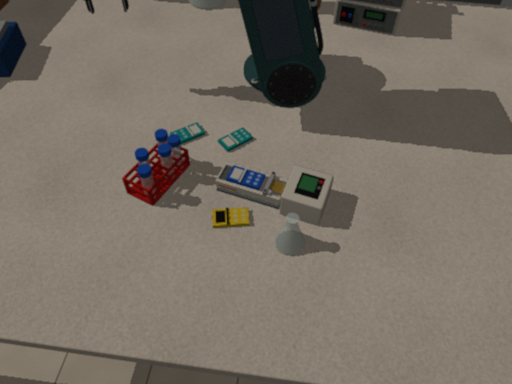

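The top view shows the blue cartridge in the track at about pixel (277,203), with its white patch at about (290,205). The yellow spare is at (288,151), two teal look-alikes sit below, the rack is to the right and the flask is at the upper left.

```bash
cat > h.py <<'E'
import numpy as np,cv2
from scipy.spatial.transform import Rotation as R
def ray(m,px,z):
    px=np.atleast_2d(px).astype(float)
    d=np.c_[px,np.ones(len(px))]@np.linalg.inv(m['intrinsics']).T@R.from_euler('xyz',m['orientation']).as_matrix().T
    o=np.array(m['origin']);return o+d*((z-o[2])/d[:,2])[:,None]
E
python3 - <<'E'
from h import *
from workcell import env
for c,roi in(("top",(250,180,325,225)),("scene",(210,160,275,200))):
    im=cv2.imread(f"pics/{c}0.png");m=env.camera_model(c)
    hsv=cv2.cvtColor(im,cv2.COLOR_BGR2HSV)
    k=cv2.inRange(hsv,(105,120,60),(130,255,255));z=np.zeros_like(k);x0,y0,x1,y1=roi;z[y0:y1,x0:x1]=k[y0:y1,x0:x1]
    p=np.argwhere(z)[:,::-1]
    w=ray(m,p,41)[:,:2].astype(np.float32)
    print(c,len(p),cv2.minAreaRect(w))
m=env.camera_model("top")
f=lambda x,y:(140+x/2.6,100+y/2.6)
for n,q,z in(("patch",f(390,273),41),("ridge",f(368,269),45),("bar",f(285,248),46),("stop",f(231,237),30),("rearL",f(452,242),33),("rearR",f(427,333),33),("frontL",f(245,191),33),("frontR",f(222,286),33),("rackcap",f(600,330),109),("rackcorner",f(556,333),60),("flask",f(205,80),50),("spare",f(385,135),12)):
    print(n,ray(m,q,z)[0].round(1))
E
```

```text
top 534 ((529.8839111328125, -53.74281692504883), (89.46369934082031, 47.90058898925781), 77.34014129638672)
scene 320 ((534.5444946289062, -52.1181755065918), (91.51820373535156, 52.527320861816406), 77.55323791503906)
patch [525.1 -80.1  41. ]
ridge [528.1 -62.2  45. ]
bar [543.8   4.4  46. ]
stop [552.1  49.2  30. ]
rearL [ 550.9 -130.3   33. ]
rearR [ 477.  -111.1   33. ]
frontL [589.7  38.3  33. ]
frontR [512.1  55.6  33. ]
rackcap [ 486.9 -231.7  109. ]
rackcorner [ 480.7 -209.5   60. ]
flask [677.2  70.6  50. ]
spare [639.2 -75.9  12. ]
```

Call:
arm_command(commands=[[[-0.025,-0.04,0,-0.14],[-0.05,-0.08,0,-0.28],[-0.075,-0.12,0,-0.42],[-0.1,-0.16,0,-0.56],[-0.125,-0.2,0,-0.7]]], jaw=1)

```text
time_s: 1.4
eef_pos: [302.6, -328.6, 239.4]
eef_rot: [3.141, -0.0, -0.589]
force: [0.0, -1.1, -0.1]
opening: 12.1
```

Call:
arm_command(commands=[[[0.007,-0.048,0,-0.08],[0.014,-0.096,0,-0.16],[0.02,-0.144,0,-0.24],[0.027,-0.192,0,-0.32],[0.033,-0.24,0,-0.37]]])

```text
time_s: 1.9
eef_pos: [464.4, -145.5, 239.6]
eef_rot: [3.141, -0.001, -0.215]
force: [0.5, -1.8, -0.2]
opening: -0.3
```

```bash
cat >> h.py <<'E'
def rel(o,tgt,yaw):
    "shift in tool axes (mm) and turn to reach tgt, yaw"
    A=R.from_euler('xyz',o['eef_rot']).as_matrix()
    return (A.T@(np.array(tgt)-o['eef_pos'])).round(1), round(-(yaw-o['eef_rot'][2]),3)
E
python3 - <<'E'
from h import *
from workcell import env
o=env.get_obs();print(o['eef_pos'],o['eef_rot'],o['opening'],rel(o,(526,-76,110),-0.219))
E
```

```text
[ 464.38023965 -145.53042308  239.58668087] [ 3.14105727e+00 -9.12847788e-04 -2.15395533e-01] -0.3367580111399937 (array([ 45.2, -81.2, 129.6]), np.float64(0.004))
```

Move above the pad, at z of about 150, and use the wrist camera there.

Call:
arm_command(commands=[[[0.018,-0.032,0,0.004],[0.036,-0.064,0.01,0.004],[0.045,-0.081,0.045,0.004],[0.045,-0.081,0.07,0.004],[0.045,-0.081,0.07,0.004]]])

```text
time_s: 2.4
eef_pos: [524.4, -75.1, 166.9]
eef_rot: [3.141, 0.004, -0.218]
force: [-0.5, 0.2, 0.6]
opening: 0.1
```

```bash
python3 - <<'E'
from h import *
from workcell import env
o=env.get_obs();m=env.camera_model("wrist");im=env.snapshot("wrist");print(o['eef_pos'],o['eef_rot'],m)
b=np.ascontiguousarray(im[:,:,::-1]);cv2.imwrite("pics/w0.png",b)
E
```

```text
[524.39970694 -75.06544359 166.93311971] [ 3.14138248  0.00397013 -0.21822629] {'intrinsics': array([[273.81814953,   0.        , 253.29895898],
       [  0.        , 273.81814953, 192.9622688 ],
       [  0.        ,   0.        ,   1.        ]]), 'origin': array([539.17137511,  -9.44095014, 301.3309591 ]), 'orientation': array([ 2.86718624,  0.00448086, -0.21883914])}
```

View pics/w0.png

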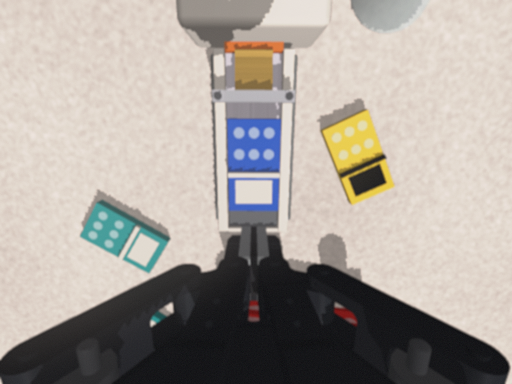

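The wrist view shows the patch at (254,192), the ridge at row 176, the nose at row 119, the cartridge's rear at row 211 and the bar at row 96. The cartridge's sides are at columns 227 and 280.

```bash
python3 - <<'E'
from h import *
from workcell import env
m=env.camera_model("wrist")
im=cv2.imread("pics/w0.png");hsv=cv2.cvtColor(im,cv2.COLOR_BGR2HSV)
k=cv2.inRange(hsv,(105,120,60),(130,255,255));z=np.zeros_like(k);z[105:225,215:290]=k[105:225,215:290]
p=np.argwhere(z)[:,::-1]
print(cv2.minAreaRect(ray(m,p,41)[:,:2].astype(np.float32)))
u=np.array([np.cos(1.352),np.sin(1.352)])
for n,q,z in(("patch",(254,192),41),("ridge",(254,175.5),45),("nose",(254,118.5),41),("rear",(254,211.5),41),("bar",(254,96),46),("stop",(255,49),30),("wallL rear",(218.5,229),33),("wallR rear",(288,229),33),("wallL fr",(217,50),33),("wallR fr",(294,50),33)):
    w=ray(m,q,z)[0];print(n,w.round(1),(w[:2]@u).round(1),(w[:2]@[-u[1],u[0]]).round(1))
E
```

```text
((528.6943969726562, -56.04096603393555), (89.25345611572266, 48.916664123535156), 76.99298858642578)
patch [523.8 -81.2  41. ] 34.4 -528.9
ridge [527.6 -64.   45. ] 52.0 -528.9
nose [539.1 -12.4  41. ] 104.9 -528.9
rear [ 519.3 -101.3   41. ] 13.9 -528.9
bar [543.3   6.5  46. ] 124.3 -528.9
stop [553.1  46.5  30. ] 165.4 -529.9
wallL rear [ 477.5 -115.1   33. ] -8.7 -491.1
wallR rear [ 549.8 -131.2   33. ] -8.7 -565.1
wallL fr [519.6  52.5  33. ] 164.0 -495.9
wallR fr [586.8  37.5  33. ] 163.9 -564.7
```

Call:
arm_command(commands=[[[0.001,0.0055,0.035,0.002],[0.001,0.0055,0.065,0.002],[0.001,0.0055,0.09,0.002],[0.001,0.0055,0.105,0.002],[0.001,0.0055,0.108,0.002]]])

```text
time_s: 2.95
eef_pos: [524.5, -81.9, 61.1]
eef_rot: [3.141, 0.002, -0.222]
force: [-0.3, 0.7, 0.3]
opening: 0.0
```

Call:
arm_command(commands=[[[0,0,0,0],[0,0,0,0]]])

```text
time_s: 3.15
eef_pos: [525.4, -82.5, 62.6]
eef_rot: [3.141, -0.0, -0.222]
force: [-0.1, -0.4, -0.3]
opening: 0.1
```

```bash
python3 - <<'E'
from h import *
from workcell import env
o=env.get_obs();print(o['eef_pos'],o['eef_rot'],o['force'],rel(o,(524.1,-80.8,50),-0.2208))
cv2.imwrite("pics/w1.png",env.snapshot("wrist")[:,:,::-1])
E
```

```text
[525.35300272 -82.47372203  62.64682955] [ 3.14097178e+00 -1.69024190e-04 -2.22499208e-01] [-0.12087345 -0.40489442 -0.32989911] (array([-1.6, -1.4, 12.6]), np.float64(-0.002))
```

View pics/w1.png

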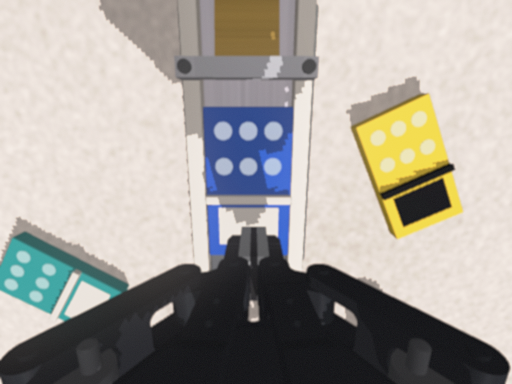

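The ridge's rear edge is at row 205 or so, the cartridge's centre line at column 249, and the finger tips at (254,228).

```bash
python3 - <<'E'
from h import *
from workcell import env
m=env.camera_model("wrist");o=env.get_obs()
A=R.from_euler('xyz',o['eef_rot']).as_matrix()
for n,q,z in(("ridge rear",(249,205),41),("ridge top rear",(249,205),45),("nose",(249,107),41),("L",(204,160),41),("R",(293,160),41),("bar rear",(249,79),46),("tip",(254,228),54.6)):
    print(n,(A.T@(ray(m,q,z)[0]-o['eef_pos'])).round(1))
E
```

```text
ridge rear [ -3.  -15.9  21.5]
ridge top rear [ -2.9 -17.2  17.5]
nose [ -2.7 -71.9  21.5]
L [-28.6 -43.   21.5]
R [ 22.3 -43.   21.5]
bar rear [ -2.6 -85.5  16.4]
tip [-0.  -6.8  7.9]
```

Call:
arm_command(commands=[[[-0.0027,-0.003,0.004,0],[-0.0027,-0.003,0.008,0],[-0.0027,-0.003,0.011,0],[-0.0027,-0.003,0.0115,0],[-0.0027,-0.003,0.0115,0]]])

```text
time_s: 3.7
eef_pos: [523.2, -78.8, 50.8]
eef_rot: [3.141, 0.0, -0.222]
force: [-0.4, 0.6, -0.0]
opening: -0.2
```

Call:
arm_command(commands=[[[0,0,0.002,0],[0,0,0.003,0],[0,0,0.004,0],[0,0,0.004,0],[0,0,0.004,0]]])

```text
time_s: 4.2
eef_pos: [523.5, -78.9, 47.0]
eef_rot: [3.141, -0.0, -0.222]
force: [-0.6, 0.4, 5.2]
opening: -0.4
```

Call:
arm_command(commands=[[[0,0,0.0015,0],[0,0,0.003,0],[0,0,0.0045,0],[0,0,0.006,0],[0,0,0.006,0]]])

```text
time_s: 4.7
eef_pos: [523.5, -79.0, 41.7]
eef_rot: [3.141, -0.001, -0.222]
force: [-4.0, 0.2, 13.2]
opening: -0.0
```

Call:
arm_command(commands=[[[0,0,0.001,0],[0,0,0.0015,0],[0,0,0.0015,0]]])

```text
time_s: 5.0
eef_pos: [523.6, -79.0, 41.5]
eef_rot: [3.14, -0.002, -0.222]
force: [-7.6, 2.5, 28.5]
opening: 0.0
```

Call:
arm_command(commands=[[[0,-0.002,0.0009,0],[0,-0.004,0.0009,0],[0,-0.006,0.0009,0],[0,-0.008,0.0009,0],[0,-0.01,0.0009,0]]])

```text
time_s: 5.5
eef_pos: [526.2, -71.6, 41.7]
eef_rot: [3.135, -0.004, -0.224]
force: [-7.1, -16.3, 20.9]
opening: 0.1
```

Call:
arm_command(commands=[[[0,-0.003,0.0007,0],[0,-0.005,0.0007,0],[0,-0.007,0.0007,0],[0,-0.009,0.0007,0],[0,-0.011,0.0007,0]]])

```text
time_s: 6.0
eef_pos: [529.0, -62.7, 42.0]
eef_rot: [3.131, -0.006, -0.225]
force: [-5.3, -12.1, 17.7]
opening: -0.2
```

```bash
python3 - <<'E'
from h import *
from workcell import env
o=env.get_obs();print(o['eef_pos'],o['eef_rot'],o['force'])
cv2.imwrite("pics/w2.png",env.snapshot("wrist")[:,:,::-1])
E
```

```text
[529.04125779 -62.67483665  41.981584  ] [ 3.13094885 -0.00587828 -0.22478191] [ -5.25293711 -12.08785887  17.74697899]
```

View pics/w2.png

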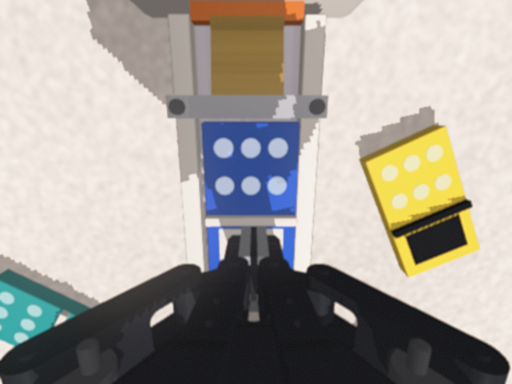

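The nose (row 122) is about to enter under the bar (rear edge at row 118), and the fingers are close behind the ridge. I'll keep sliding.

Call:
arm_command(commands=[[[0,-0.003,0.001,0],[0,-0.005,0.001,0],[0,-0.007,0.001,0],[0,-0.009,0.001,0],[0,-0.011,0.001,0]]])

```text
time_s: 6.55
eef_pos: [531.1, -54.4, 41.9]
eef_rot: [3.125, -0.007, -0.226]
force: [-12.8, -19.3, 24.4]
opening: 0.3
```

Call:
arm_command(commands=[[[0,-0.003,0.001,0],[0,-0.005,0.001,0],[0,-0.007,0.001,0],[0,-0.009,0.001,0],[0,-0.011,0.001,0]]])

```text
time_s: 7.05
eef_pos: [532.8, -46.7, 42.0]
eef_rot: [3.117, -0.007, -0.228]
force: [-14.7, -22.3, 26.8]
opening: 0.0
```

Call:
arm_command(commands=[[[-0.001,-0.003,0.0006,-0.004],[-0.0012,-0.005,0.0006,-0.004],[-0.0014,-0.007,0.0006,-0.004],[-0.0014,-0.009,0.0006,-0.004],[-0.0014,-0.011,0.0006,-0.004]]])

```text
time_s: 7.55
eef_pos: [534.7, -37.1, 42.1]
eef_rot: [3.114, -0.01, -0.225]
force: [-1.9, -10.5, 15.7]
opening: -0.2
```

```bash
python3 - <<'E'
from h import *
from workcell import env
o=env.get_obs();print(o['eef_pos'],o['eef_rot'],o['force'])
cv2.imwrite("pics/w3.png",env.snapshot("wrist")[:,:,::-1])
E
```

```text
[534.72608267 -37.13008181  42.08216751] [ 3.11391122 -0.00957412 -0.22523539] [ -1.88733481 -10.52899485  15.65552023]
```

View pics/w3.png

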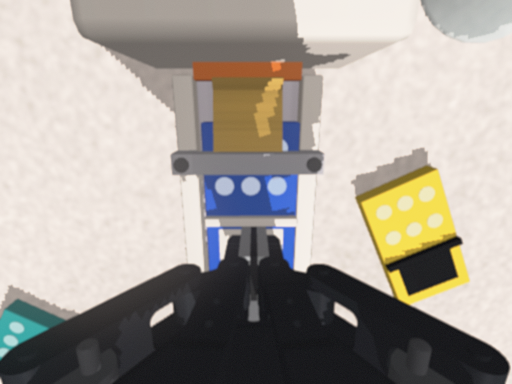

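The nose is past the bar at about row 122, near the leaf, and the stop's face is at row 79. Roughly 20 mm is left.

Call:
arm_command(commands=[[[-0.0004,-0.003,0.0008,0],[-0.0004,-0.005,0.0007,0],[-0.0004,-0.007,0.0006,0],[-0.0004,-0.009,0.0006,0],[-0.0004,-0.011,0.0006,0]]])

```text
time_s: 8.1
eef_pos: [536.8, -28.4, 42.1]
eef_rot: [3.109, -0.011, -0.227]
force: [-7.0, -17.8, 18.6]
opening: 0.4
```

Call:
arm_command(commands=[[[-0.0005,-0.003,0.0007,0],[-0.0005,-0.005,0.0006,0],[-0.0005,-0.006,0.0006,0],[-0.0005,-0.007,0.0006,0],[-0.0005,-0.008,0.0006,0]]])

```text
time_s: 8.6
eef_pos: [538.1, -22.9, 42.1]
eef_rot: [3.103, -0.012, -0.228]
force: [-7.7, -17.6, 17.8]
opening: -0.0
```

Call:
arm_command(commands=[[[-0.0006,-0.003,0.0006,-0.003],[-0.0006,-0.004,0.0005,-0.003],[-0.0006,-0.005,0.0005,-0.003],[-0.0006,-0.006,0.0005,-0.003],[-0.0006,-0.006,0.0005,-0.003]]])

```text
time_s: 9.1
eef_pos: [539.1, -18.8, 42.2]
eef_rot: [3.099, -0.014, -0.226]
force: [-4.8, -13.4, 15.0]
opening: 0.1
```

```bash
python3 - <<'E'
from h import *
from workcell import env
o=env.get_obs();print(o['eef_pos'],o['eef_rot'],o['force'])
cv2.imwrite("pics/w4.png",env.snapshot("wrist")[:,:,::-1])
E
```

```text
[539.05648284 -18.77217699  42.17650295] [ 3.09875329 -0.01364739 -0.22622266] [ -4.84831022 -13.43424618  15.0049503 ]
```

View pics/w4.png

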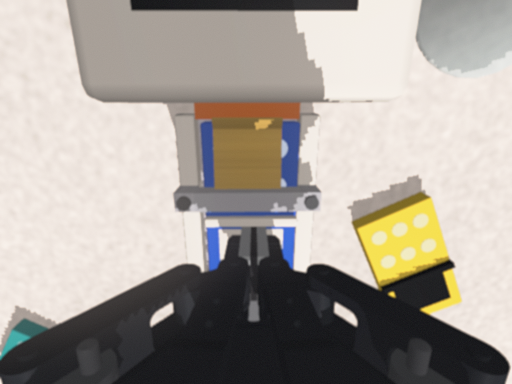

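The nose (row 121) is almost at the orange stop (row 118) and the ridge is just short of the bar. I'll push on until it seats.

Call:
arm_command(commands=[[[-0.0005,-0.003,0.0006,0],[-0.0005,-0.004,0.0005,0],[-0.0005,-0.004,0.0005,0]]])

```text
time_s: 9.45
eef_pos: [539.4, -17.3, 42.2]
eef_rot: [3.093, -0.015, -0.228]
force: [-5.7, -19.0, 14.3]
opening: 0.2
```

Call:
arm_command(commands=[[[-0.0005,-0.002,0.0006,0],[-0.0005,-0.003,0.0006,0],[-0.0005,-0.003,0.0006,0]]])

```text
time_s: 9.75
eef_pos: [539.4, -17.2, 42.3]
eef_rot: [3.086, -0.016, -0.23]
force: [-7.2, -22.0, 14.9]
opening: 0.4
```

Call:
arm_command(commands=[[[-0.0005,-0.003,0.0007,0],[-0.0005,-0.005,0.0007,0],[-0.0005,-0.005,0.0007,0]]])

```text
time_s: 10.05
eef_pos: [539.5, -16.7, 42.3]
eef_rot: [3.075, -0.018, -0.232]
force: [-11.0, -34.4, 19.0]
opening: -0.0
```

```bash
python3 - <<'E'
from h import *
from workcell import env
o=env.get_obs();print(o['eef_pos'],o['eef_rot'],o['force'])
for n in("wrist","scene","top"):cv2.imwrite(f"pics/{n}5.png",env.snapshot(n)[:,:,::-1])
a=cv2.imread("pics/wrist5.png")[90:250,150:350]
cv2.imwrite("pics/w5c.png",cv2.resize(a,None,fx=3.5,fy=3.5,interpolation=cv2.INTER_CUBIC))
E
```

```text
[539.49275688 -16.73265358  42.29862134] [ 3.07494611 -0.01757698 -0.23226258] [-10.98943235 -34.3626094   19.04649989]
```

View pics/w5c.png

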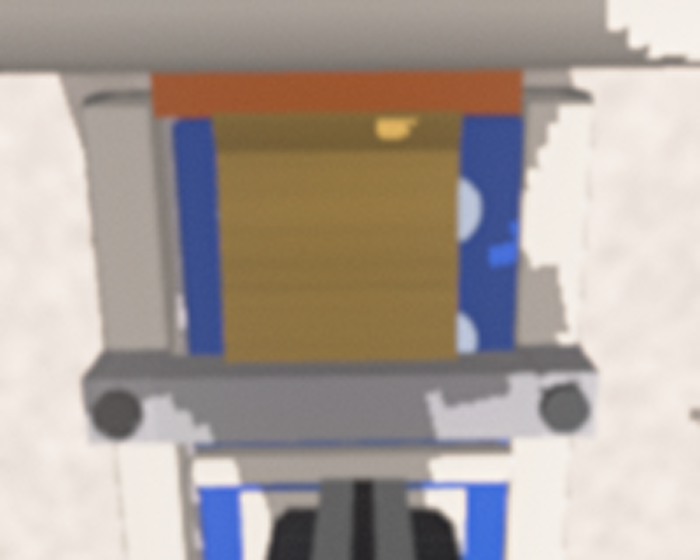

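The nose is against the orange stop, under the leaf. Next I'll ease off the push and lift clear.

Call:
arm_command(commands=[[[0,0,0.0004,0],[0,0.0005,0.0,0],[0,0.001,-0.002,0],[0,0.002,-0.006,0],[0,0.003,-0.012,0]]])

```text
time_s: 10.7
eef_pos: [538.5, -18.6, 54.6]
eef_rot: [3.076, -0.017, -0.232]
force: [-0.6, 1.1, 0.5]
opening: 0.0
```

Call:
arm_command(commands=[[[0,0.005,-0.02,0],[0,0.008,-0.05,0],[0,0.01,-0.09,0],[0,0.012,-0.12,0],[0,0.012,-0.12,0]]])

```text
time_s: 11.2
eef_pos: [537.3, -22.2, 179.3]
eef_rot: [3.076, -0.023, -0.232]
force: [0.6, -0.4, -0.3]
opening: -0.4
```

```bash
python3 - <<'E'
from h import *
from workcell import env
o=env.get_obs();print(o['eef_pos'],o['eef_rot'],o['force'])
cv2.imwrite("pics/w6.png",env.snapshot("wrist")[:,:,::-1])
a=cv2.imread("pics/w6.png")[:300,100:420]
cv2.imwrite("pics/w6c.png",cv2.resize(a,None,fx=2,fy=2,interpolation=cv2.INTER_CUBIC))
E
```

```text
[537.27689096 -22.20623006 179.26583324] [ 3.0762102  -0.02293689 -0.23186303] [ 0.62762824 -0.40446852 -0.32117544]
```

View pics/w6c.png

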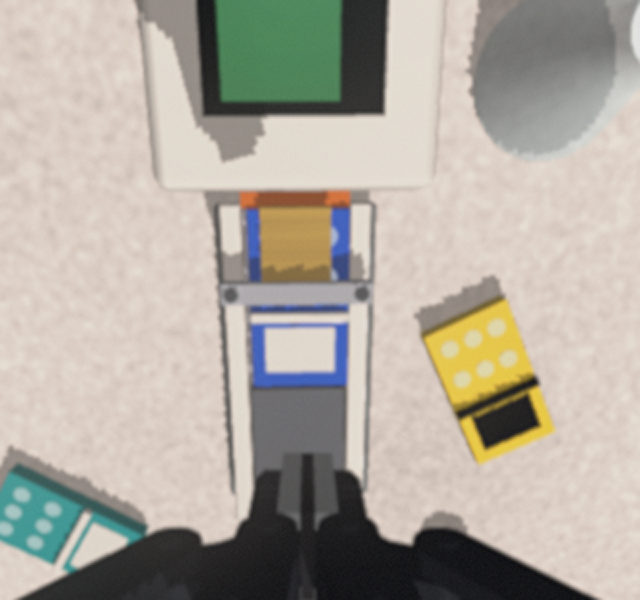

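The cartridge is against the stop under the leaf, and the plate is exposed behind it. One numeric check before handing in: the plate's and the cartridge's positions relative to the bar.

```bash
python3 - <<'E'
from h import *
from workcell import env
m=env.camera_model("wrist");o=env.get_obs();A=R.from_euler('xyz',o['eef_rot']).as_matrix()
T=lambda q,z:(A.T@(ray(m,q,z)[0]-o['eef_pos'])).round(1)
f=lambda x,y:(100+x/2,y/2)
for n,q,z in(("bar mid",f(296,294),46),("cart rear",f(300,387),34),("nose/stop",f(255,208),32),("ridge rear",f(300,324),38),("cart L",f(251,375),34),("cart R",f(348,375),34),("wall in L",f(247,375),33),("wall in R",f(351,375),33)):print(n,T(q,z))
im=cv2.imread("pics/w6.png").astype(int)
print(im[184:206,230].tolist());print(im[184:206,255].tolist())
E
```

```text
bar mid [ -5.5 -38.7 128.7]
cart rear [ -4.   11.7 144.1]
nose/stop [-25.  -78.2 139.8]
ridge rear [ -3.8 -22.9 137.8]
cart L [-29.6   4.9 143.1]
cart R [ 21.3   5.2 144.2]
wall in L [-31.8   5.1 144.1]
wall in R [ 22.9   5.4 145.2]
[[187, 98, 68], [186, 98, 68], [186, 98, 67], [187, 101, 69], [188, 100, 69], [186, 98, 66], [188, 100, 69], [184, 97, 67], [167, 92, 67], [131, 85, 75], [97, 86, 86], [97, 97, 99], [111, 108, 110], [113, 111, 112], [110, 109, 111], [112, 110, 112], [110, 108, 110], [111, 109, 110], [112, 109, 110], [111, 109, 111], [112, 109, 110], [112, 110, 112]]
[[204, 209, 220], [199, 184, 186], [193, 142, 131], [188, 107, 81], [187, 97, 65], [187, 98, 65], [188, 100, 66], [180, 97, 66], [149, 87, 66], [107, 81, 77], [96, 93, 94], [106, 105, 107], [112, 109, 110], [113, 111, 112], [112, 109, 110], [113, 110, 112], [112, 109, 110], [111, 109, 109], [110, 108, 108], [112, 108, 109], [112, 109, 111], [111, 109, 109]]
```

```bash
python3 -c "
from workcell import env
print(env.close_job(), env.get_obs()['force'])"
```

```text
the job is handed in; nothing more can be done
the job is handed in; nothing more can be done
```

I pressed the blue cartridge down with the shut fingertips until its plate bottomed out, slid it about 55 mm under the bar and leaf to the orange stop, then lifted straight clear. The job is handed in at about 11 s of robot time; no verdict was reported.

- **Seating:** the push force rose to about 36 N with almost no further movement, so the cartridge is against the stop. In the last picture the nose meets the stop under the leaf. The rear edge measures 50.4 mm behind the bar's middle, where 51 mm was expected.
- **Sideways position:** the cartridge sits within the roughly 1.5 mm of play between the walls.
- **Robot and bystanders:** the force after lifting was close to zero and the fingers are well above everything. The arm never went near the yellow cartridge, the rack or the flask. The last picture shows the yellow cartridge and the flask undisturbed; the rack was not in view.
- **Pressing force:** it reached 28.5 N at the first press and 26.8 N once while sliding, slightly above the suggested 25 N.
- **Not measured directly:** the plate springing back up is inferred from the cartridge's position; I could not see its height. The leaf being lifted is inferred from the nose lying under it.

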